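Load a tube rack into a rack imager

ROBOT

A 7-joint arm with a two-finger parallel gripper is mounted at the origin on a cart in front of the work surface, level with it; the furniture and walls round the work are solid. World frame = base frame: x ahead of the robot, y to its left, z up, the work surface at z = 0. Lengths are in m, angles in rad, forces in N, time in s.
With the tool pointing down it reaches from about 0.4 to 0.875 m from the base axis. Payload 6.5 kg.
Tool frame: the origin (TCP) lies midway between the tips of the shut fingers; the grasp point (between the pads) lies 19 mm behind it; z points along the fingers, y is the line along which they close (so a half turn about z gives the same grasp; the last joint's range is limited). The gripper opens to 85 mm and grips with 20 to 120 N. Pads are 22 mm wide; open, the fingers measure 114 mm over their backs; the gripper's body (76 mm by 85 mm) begins 54 mm behind the grasp point. The pads swing forward as they close: fully open they stand 13 mm farther back than shut.
Start: joints at [1.202, 0.536, -0.004, 1.538, 0.003, 1.067, -0.071], TCP at [0.194, -0.62, 0.211] pointing down, gripper open.
Joint ranges: [-2.7, 2.7], [-0.37, 2.16], [-1.27, 1.26], [0.24, 2.4], [-1.31, 4.45], [0.19, 1.91], [-2.76, 2.76]. Speed limits (rad/s): [2.39, 2.39, 3.14, 3.14, 3.14, 3.14, 3.14].

INTERFACE

Orientations are given as a unit quaternion [x, y, z, w].
In Python, from cell import bot, camera, ticket gives the robot as it stands. Calls block until the motion is done:
- bot.move_pose(position, orientation): joint-space move of the TCP to a pose.
- bot.servo_line(position, attitude=None, rate=0.15, stop_force=None): straight line of the TCP; attitude=None keeps the orientation; rate is the mean speed in m/s. With stop_force (N) it stops when the force on the tool has changed by that much, and returns True; else False.
- bot.move_j(angles): joint-space move.
- bot.release() and bot.clamp(newtons=None): open the fingers fully, or close them until they stop; newtons is the grip in N (None keeps the last).
- bot.wait(seconds).
- bot.solve_ik(position, orientation): joint angles nearest the present ones, or None.
- camera(name): name is "scene" or "top" or "wrist"; returns a dict with "img" (400x640x3 uint8, red, green, blue), "vfov" (degrees; the focal length in pixels is half the picture's height over the tangent of half this angle, whatever the lens; pixels are square), "cx", "cy" (the principal point, pixels), "pose" (4x4, takes a point from camera to world coordinates); the wrist camera has in their place "tool_from_camera" (4x4, takes a point from camera to tool coordinates, whose origin is the TCP and whose axes are the flange's). Camera axes: x right, y down, z forward; pixel columns grow to the right and rows downward; lengths in m; the calibration is good to about 2 mm. A picture is of the moment at which its call begins: read the wrist's pose just before it. There is no depth.
A pose or a line that the arm cannot do raises bot.PlanningError and nothing moves.
- ticket.hand_in(): hands the job in; it is judged then, once.
Readings, each from a call of its own:
- bot.get_t(): time.
- bot.get_q(): joint angles.
- bot.get_qvel(): joint speeds.
- bot.get_tau(): joint torques, N m.
- bot.get_eef_pos(): TCP position.
- bot.get_eef_rot(): TCP orientation.
- bot.get_ft_force(): force on the tool from outside, world axes, zero at the start.
- bot.get_wrist_torque(): the same for the moment, N m.
- bot.get_finger_gap(): opening from 0.0 (shut) to 1.0 (fully open).
- bot.get_gripper_force(): force on a finger pad.
Only numpy, scipy, OpenCV 4.12 (cv2) and the standard library are available. Lean on these libraries where they do the work, as an engineer would, in place of code of your own. Each camera call takes 0.05 s, during which the arm holds its last target. There are 200 camera calls.

TASK

Put the long microtube rack, which stands by itself at the left corner of the bench, into the nest on the rack imager's carriage, keeping the rack level. Then slide the loaded carriage along its rail until it is fully home under the hood: push it in the middle of its drawer front, because it skews and binds when pushed off-centre, and do not force it. Leave the other things on the bench where they are.

Things in the scene. Friction and masses are not known exactly. Their poses are not given: they have to be found in the camera images.
- long_rack: The rack to load: long blue microtube rack, alone at the bench's left corner, a few tubes at one end, 61 mm (its x) by 170 mm (its y) plus a 6 mm tab at each end, solid body 28 mm high, tubes up to 59 mm; about 0.05 to 0.14 kg. Grip it across the 61 mm sides at its middle. Origin at the centre of its underside, z up. It stands level on the bench. Either way round is right in the nest.
- imager: The rack imager, fixed: a straight steel rail on a low bed, 116 mm wide, running in under a white hood with a black camera on top. Origin at bench level under its middle; x along the rail in the direction of pushing in, z up; rail centre line y = 0. Bed from x = -0.205 m to the hood; hood x 0.048 to 0.202 m, y -0.127 to 0.127 m, 0.211 m high (camera 0.263 m).
- slot_lip (a point): Middle of the lower edge of the hood's front, 100 mm above the bench; axes as the imager's. The hood is closed above it and open below, as a slot 238 mm wide. A gripper that follows the carriage home must be tilted some 35 to 45 degrees, tips leading in under this lip, or its body strikes the hood.
- carriage (a joint): How far the carriage has gone in, m: 0 out at the near end of the rail, 0.22 home against its stop under the hood. Stays where left. Running straight it takes about 2 N plus 4 N per m/s. Its bushes are short: pushed more than about 35 mm to the side of its middle it binds and no push moves it; within 15 mm of the middle it runs freely.
- carriage_skew (a joint): Turn of the carriage on its rail, rad, positive anticlockwise seen from above, about a point 20 mm in from the drawer front's outer face: 0 straight, about +-0.07 when skewed to the end of its play.
- nest (a point): Centre of the nest's floor on the carriage, 33 mm above the bench. x along the rail inward, y across (the rack's 170 mm lie along y), z up. Four black corner stops 7 mm high give the rack 3 mm play each way in x, 4 mm in y. The tray is 200 mm wide. Behind the nest, towards the near end, stands its drawer front: inner face 63 mm, folded rim 56 mm from this point, top 78 mm above the bench.
- push_pad (a point): Middle of the outer face of the black rubber thumb pad (46 wide, 26 high, 3 mm proud) at the middle of the carriage's upright drawer front (200 mm wide, 29 to 78 mm above the bench); 56 mm above the bench. Axes as the nest's: x is the direction of the push. When home it lies 7 mm inside the lip of the slot.
- short_rack: Bystander: shorter orange-red microtube rack, 61 x 116 mm, full of tubes, origin at the centre of its underside. Not to be moved.
- timer: Bystander: white wedge-shaped bench timer, 59 x 70 x 29 mm, origin at the centre of its underside. Not to be moved.

How it is judged:
By the outcome, as a careful person would: the job done as asked, in the order asked, and still so for the second after the job is handed in, with the robot touching nothing.
It also fails if it takes over 64 s, if anything falls off the work surface, if the arm or the gripper's body presses on something with over 40 N, if the wrist force passes 120 N, or if a joint passes its speed limit or range.

## Working session

There is one attempt and no reset: what is moved stays moved. The work goes in short steps, each a Python script; the robot and the scene stay as the last script left them, time stands still between calls to the robot, and variables do not carry over. Pictures are saved under pics/ and viewed, at most 15 in all, crops included, and the job is handed in when it is done.

```bash
ls; mkdir -p pics; python3 - <<'E'
from cell import bot, camera
import cv2, numpy as np
for n in ("scene","top"):
    c=camera(n); cv2.imwrite(f"pics/{n}0.png",c["img"][:,:,::-1]); print(n,c["vfov"],c["cx"],c["cy"]); print(np.round(c["pose"],4).tolist())
    print({k:v for k,v in c.items() if k not in("img","pose")}) 
print(bot.get_eef_pos(),bot.get_eef_rot(),bot.get_t())
E
```

```text
pics
scene 46.27447707455798 317.29196898446935 195.5502373106738
[[0.3723, 0.6373, -0.6748, 1.3769], [0.9281, -0.2577, 0.2687, -0.5359], [-0.0026, -0.7263, -0.6874, 0.8576], [0.0, 0.0, 0.0, 1.0]]
{'vfov': 46.27447707455798, 'cx': 317.29196898446935, 'cy': 195.5502373106738}
top 46.866925015492754 321.71563236719885 202.41594714031177
[[-0.0088, -0.9919, 0.1267, 0.4611], [-0.9999, 0.0098, 0.0072, -0.2322], [-0.0084, -0.1266, -0.9919, 1.2152], [0.0, 0.0, 0.0, 1.0]]
{'vfov': 46.866925015492754, 'cx': 321.71563236719885, 'cy': 202.41594714031177}
[ 0.19362792 -0.61986137  0.21018812] [ 9.88556237e-01  1.50850725e-01 -1.73326674e-04 -7.71588060e-04] 0.1
```

View pics/top0.png

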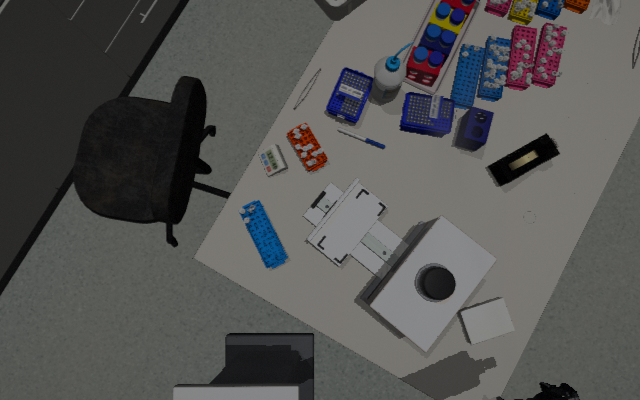

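View pics/scene0.png

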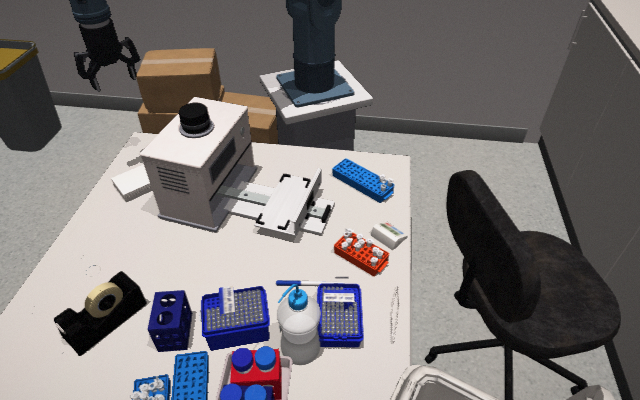

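The top view shows the blue long rack at about (263,234), the carriage tray at about (347,222) with its drawer front on the upper-left side, and the hood at about (425,283). The push direction is toward the lower right. I'll measure these roughly, then check them close up with the wrist camera.

```bash
cat > h.py <<'E'
import numpy as np, cv2
from cell import bot, camera
from scipy.spatial.transform import Rotation as R
def snap(name):
    if name=="wrist":
        p,q=np.array(bot.get_eef_pos()),bot.get_eef_rot()
        T=np.eye(4);T[:3,:3]=R.from_quat(q).as_matrix();T[:3,3]=p
    c=camera(name)
    c["P"]=T@c["tool_from_camera"] if name=="wrist" else np.array(c["pose"])
    c["f"]=200/np.tan(np.radians(c["vfov"]/2)); return c
def ray(c,px,z):
    "pixels (n,2) -> world points on plane z"
    px=np.atleast_2d(px).astype(float)
    d=np.c_[(px[:,0]-c["cx"])/c["f"],(px[:,1]-c["cy"])/c["f"],np.ones(len(px))]@c["P"][:3,:3].T
    o=c["P"][:3,3]; return o+d*((z-o[2])/d[:,2])[:,None]
def proj(c,X):
    x=(np.atleast_2d(X)-c["P"][:3,3])@c["P"][:3,:3]
    return np.c_[x[:,0]/x[:,2]*c["f"]+c["cx"],x[:,1]/x[:,2]*c["f"]+c["cy"]]
def down(ang,tilt=0):
    "tool z down, tool y along world heading ang"
    y=np.array([np.cos(ang),np.sin(ang),0]);z=np.array([0,0,-1.]);x=np.cross(y,z)
    return R.from_matrix(np.c_[x,y,z])
def blue(c):
    h=cv2.cvtColor(c["img"],cv2.COLOR_RGB2HSV)
    return cv2.inRange(h,(95,140,90),(112,255,255))
def big(m):
    cs,_=cv2.findContours(m,cv2.RETR_EXTERNAL,cv2.CHAIN_APPROX_NONE); return max(cs,key=cv2.contourArea)
E
python3 - <<'E'
from h import *
c=snap("top"); m=blue(c); m[:190]=0; m[:,310:]=0
k=big(m)[:,0]; w=ray(c,k,.028)
r=cv2.minAreaRect((w[:,:2]*1000).astype(np.float32)); print(r, cv2.boxPoints(r))
cr=c["img"][165:325,230:450]; cv2.imwrite("pics/crop.png",cv2.resize(cr,(770,560),interpolation=cv2.INTER_CUBIC)[:,:,::-1])
t=camera("wrist")["tool_from_camera"]; print(np.round(t,3))
E
```

```text
((531.8765869140625, -71.74982452392578), (178.37783813476562, 59.90898513793945), 26.26189422607422) [[ 438.6396    -84.35106 ]
 [ 465.14777  -138.0763  ]
 [ 625.1136    -59.14859 ]
 [ 598.6054     -5.423355]]
[[ 0.001 -0.959 -0.284  0.073]
 [ 1.     0.001  0.001  0.   ]
 [-0.001 -0.284  0.959 -0.163]
 [ 0.     0.     0.     1.   ]]
```

View pics/crop.png

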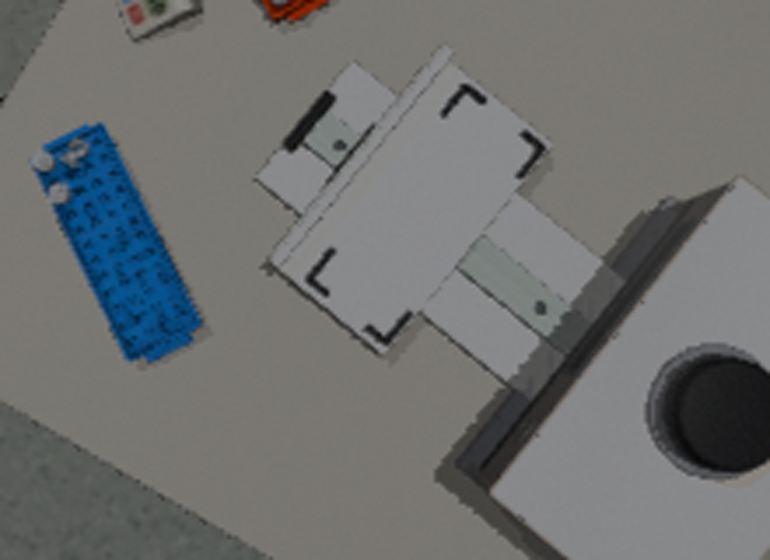

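The crop shows the rack, the four black corner stops at crop positions of about (307,275), (462,90), (545,150) and (388,340), and the drawer front strip from (270,265) to (450,50). The black end-stop block is at (310,120). Next I'll compute the nest pose from the black stops and check that all the planned poses are reachable.

```bash
python3 - <<'E'
from h import *
c=snap("top"); g=c["img"].max(2)
m=np.zeros_like(g); poly=(np.array([[300,270],[455,75],[558,145],[395,352]])/3.5+[230,165]).astype(int)
cv2.fillPoly(m,[poly],255); m[g>70]=0
w=ray(c,np.argwhere(m>0)[:,::-1],.040)
r=cv2.minAreaRect((w[:,:2]*1000).astype(np.float32)); print(r)
b=cv2.boxPoints(r); print(b)
n=np.array(r[0])/1000
d=np.array([-.62,-.78]); 
e=[b[1]-b[0],b[2]-b[1]]; s=min(e,key=np.linalg.norm); s=s/np.linalg.norm(s); s*=np.sign(s@d); print("nest",n,"push",s,np.degrees(np.arctan2(s[1],s[0])))
pa=np.arctan2(s[1],s[0]); d=np.r_[s,0]
q0=np.array(bot.get_q())
for sg in (0,np.pi):
  for nm,p,a in (("rack hover",[.532,-.072,.2],np.radians(-63.7)),("rack",[.532,-.072,.005],np.radians(-63.7)),("nesthover",[*n,.2],pa),("nest",[*n,.038],pa)):
    q=bot.solve_ik(p,down(a+sg).as_quat()); print(sg>0,nm,None if q is None else np.round(q,2))
for sx in (1,-1):
  for t in (37,45):
    t=np.radians(t); z=d*np.sin(t)-np.array([0,0,np.cos(t)]); x=sx*(d*np.cos(t)+np.array([0,0,np.sin(t)])); y=np.cross(z,x)
    Q=R.from_matrix(np.c_[x,y,z]).as_quat()
    for k in (-.13,-.068,.05,.152):
      p=np.r_[n,.056]+d*k; q=bot.solve_ik(p,Q); print("push",sx,round(t,2),k,p.round(3),None if q is None else np.round(q,2))
E
```

```text
((551.0199584960938, -299.08306884765625), (76.21009063720703, 186.8098602294922), 50.207462310791016)
[[ 454.8631  -268.58167]
 [ 598.4016  -388.14178]
 [ 647.1768  -329.58447]
 [ 503.6383  -210.02435]]
nest [ 0.55101996 -0.29908307] push [-0.64000976 -0.7683668 ] -129.79254
False rack hover [ 0.35  0.39 -0.38  1.83  0.17  0.96 -1.21]
False rack [ 0.2   0.67 -0.19  1.94  0.22  0.55 -1.25]
False nesthover [ 0.37  0.51  0.08  1.62 -0.05  1.02 -1.8 ]
False nest [ 0.35  0.72  0.11  1.71 -0.11  0.72 -1.75]
True rack hover [ 0.84  0.59 -1.07  1.81  0.58  1.1   1.59]
True rack [ 0.82  1.   -1.08  1.91  1.1   0.99  1.23]
True nesthover [ 0.81  0.57 -0.56  1.59  0.33  1.08  1.04]
True nest [ 0.77  0.77 -0.49  1.68  0.47  0.81  0.94]
push 1 0.65 -0.13 [ 0.634 -0.199  0.056] [ 0.49  1.27 -1.08  1.21  1.29  1.87  1.88]
push 1 0.65 -0.068 [ 0.595 -0.247  0.056] [ 0.61  1.23 -1.08  1.33  1.3   1.83  1.88]
push 1 0.65 0.05 [ 0.519 -0.338  0.056] [ 0.82  1.18 -1.08  1.52  1.34  1.75  1.92]
push 1 0.65 0.152 [ 0.454 -0.416  0.056] [ 1.    1.15 -1.08  1.62  1.4   1.69  1.99]
push 1 0.79 -0.13 [ 0.634
[... 302 characters left out ...]
 1.84  1.94]
push -1 0.65 -0.13 [ 0.634 -0.199  0.056] [-0.    1.   -0.02  1.25  0.5   1.38 -0.93]
push -1 0.65 -0.068 [ 0.595 -0.247  0.056] [ 0.06  0.94 -0.01  1.38  0.53  1.29 -0.92]
push -1 0.65 0.05 [ 0.519 -0.338  0.056] [ 0.16  0.86  0.05  1.56  0.58  1.13 -0.86]
push -1 0.65 0.152 [ 0.454 -0.416  0.056] [ 0.24  0.82  0.13  1.67  0.62  0.99 -0.79]
push -1 0.79 -0.13 [ 0.634 -0.199  0.056] [-0.08  1.08  0.05  1.17  0.51  1.49 -0.93]
push -1 0.79 -0.068 [ 0.595 -0.247  0.056] [-0.03  1.02  0.07  1.3   0.54  1.39 -0.93]
push -1 0.79 0.05 [ 0.519 -0.338  0.056] [ 0.07  0.94  0.11  1.51  0.61  1.22 -0.91]
push -1 0.79 0.152 [ 0.454 -0.416  0.056] [ 0.16  0.89  0.18  1.64  0.66  1.08 -0.86]
```

```bash
python3 - <<'E'
from h import *
p=bot.get_eef_pos()
bot.servo_line([p[0],p[1],.42],rate=.3)
def look(n,a,z,name):
    Q=down(a); x=Q.as_matrix()[:,0]
    off=-(.073-.296*(.163+z-.03))
    bot.move_pose((np.array([*n,z])+off*x).tolist(),Q.as_quat().tolist()); bot.wait(.3)
    c=snap("wrist"); cv2.imwrite(f"pics/{name}.png",c["img"][:,:,::-1]); np.save(f"{name}.npy",c,allow_pickle=True); return c
c=look([.551,-.299],np.radians(-129.8),.28,"wn")
print(c["f"],c["cx"],c["cy"])
c=look([.532,-.072],np.radians(-63.7),.2,"wr")
k=big(blue(c))[:,0]; w=ray(c,k,.028)
r=cv2.minAreaRect((w[:,:2]*1000).astype(np.float32)); print(r,bot.get_t())
im=np.vstack([np.load("wn.npy",allow_pickle=True).item()["img"],c["img"]])
cv2.imwrite("pics/both.png",cv2.resize(im,(480,600),interpolation=cv2.INTER_AREA)[:,:,::-1])
E
```

```text
275.57649200684364 320.15443381903765 202.66315989287597
((538.15478515625, -68.20621490478516), (171.5193328857422, 58.392921447753906), 26.195068359375) 4.7417
```

View pics/wn.png

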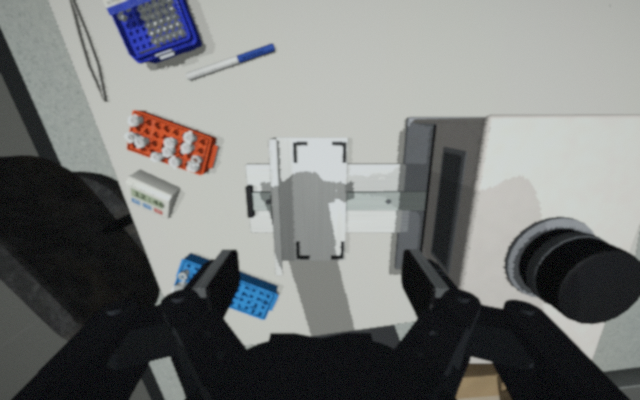

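View pics/wr.png

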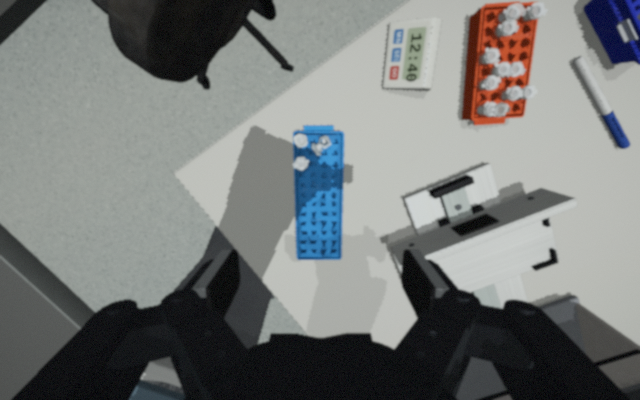

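The wrist views show the rack upright at x 295–343, y 127–258. The stops are at about (300,148), (341,148), (300,252) and (341,252), and the drawer front is at x≈277. I'll refine both measurements now.

```bash
python3 - <<'E'
from h import *
wn=np.load("wn.npy",allow_pickle=True).item(); wr=np.load("wr.npy",allow_pickle=True).item(); top=snap("top")
# nest stops
g=wn["img"].max(2); m=np.zeros_like(g); m[138:264,289:350]=255; m[g>75]=0
n,l,st,ce=cv2.connectedComponentsWithStats(m); print([ (s.tolist()) for s in st[1:] if s[4]>15])
w=ray(wn,np.argwhere(m>0)[:,::-1],.040); r=cv2.minAreaRect((w[:,:2]*1000).astype(np.float32)); print("nest wrist",r)
# rack
a=np.radians(26.2); u=np.array([np.cos(a),np.sin(a)]); v=np.array([-u[1],u[0]])
for nm,c in (("wr",wr),("top",top)):
    h=cv2.cvtColor(c["img"],cv2.COLOR_RGB2HSV); b=cv2.inRange(h,(95,110,50),(115,255,255))
    for zz in (.014,.028):
        S=np.arange(-105,106)/1000.; T=np.arange(-45,46)/1000.
        X=np.array([[ [*(np.array([.535,-.070])+s*u+t*v),zz] for t in T] for s in S])
        P=proj(c,X.reshape(-1,3)).astype(np.float32).reshape(len(S),len(T),2)
        B=cv2.remap(b,P[...,0],P[...,1],cv2.INTER_LINEAR)>127
        ax=B[:,25:65].mean(1); mid=B[:,38:52].mean(1); la=B[40:160].mean(0)
        f=lambda y,q:(np.where(y>.5)[0][[0,-1]]-q).tolist()
        print(nm,zz,"full-width",f(ax,105),"mid(tabs)",f(mid,105),"lat",f(la,45))
E
```

```text
[[296, 242, 13, 17, 67], [332, 255, 11, 4, 28]]
nest wrist ((552.9501342773438, -298.0335998535156), (73.89108276367188, 182.83157348632812), 50.44683074951172)
wr 0.014 full-width [-90, 89] mid(tabs) [-90, 89] lat [-30, 31]
wr 0.028 full-width [-82, 89] mid(tabs) [-82, 89] lat [-29, 29]
top 0.014 full-width [-92, 48] mid(tabs) [-93, 48] lat [-29, 32]
top 0.028 full-width [-93, 45] mid(tabs) [-93, 46] lat [-30, 30]
```

```bash
python3 - <<'E'
from h import *
pa=np.radians(-129.7); Q=down(pa); x=Q.as_matrix()[:,0]
z=.17; off=-(.073-.296*(.163+z-.04))
bot.move_pose((np.array([.552,-.2986,z])+off*x).tolist(),Q.as_quat().tolist()); bot.wait(.3)
c=snap("wrist"); np.save("wn2.npy",c,allow_pickle=True)
d=np.r_[np.cos(pa),np.sin(pa),0]; y=np.array([-d[1],d[0],0])
# rectify the z=.040 plane about the estimated nest, 0.5 mm/pixel: cols = rail dir, rows = across
s=np.arange(-80,80,.5)/1000; t=np.arange(-120,120,.5)/1000
SS,TT=np.meshgrid(s,t); X=np.array([.552,-.2986,.040])+SS[...,None]*d+TT[...,None]*y
P=proj(c,X.reshape(-1,3)).astype(np.float32).reshape(*SS.shape,2)
I=cv2.remap(c["img"],P[...,0],P[...,1],cv2.INTER_LINEAR); cv2.imwrite("pics/rect.png",I[:,:,::-1])
# grasp the rack
g=np.radians(-63.8); G=down(g).as_quat().tolist()
bot.move_pose([.535,-.070,.15],G)
bot.servo_line([.535,-.070,.006],rate=.12,stop_force=8)
print("z",bot.get_eef_pos(),bot.get_ft_force())
bot.clamp(30); print("gap",bot.get_finger_gap(),bot.get_gripper_force())
bot.servo_line([.535,-.070,.19],rate=.15); print(bot.get_finger_gap(),bot.get_ft_force(),bot.get_t())
c=snap("wrist"); cv2.imwrite("pics/held.png",c["img"][:,:,::-1])
E
```

```text
z [ 0.53563484 -0.07010131  0.00666061] [ 0.39696025  0.9305669  -0.05674847]
gap 0.0023623997311196104 6.74091967230197
-0.0018560333902638217 [-0.31537775  0.31979222  0.79463737] 10.5583
```

View pics/rect.png

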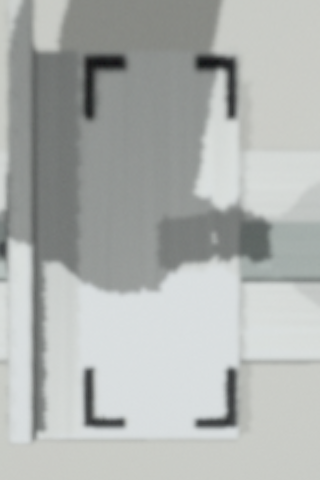

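View pics/held.png

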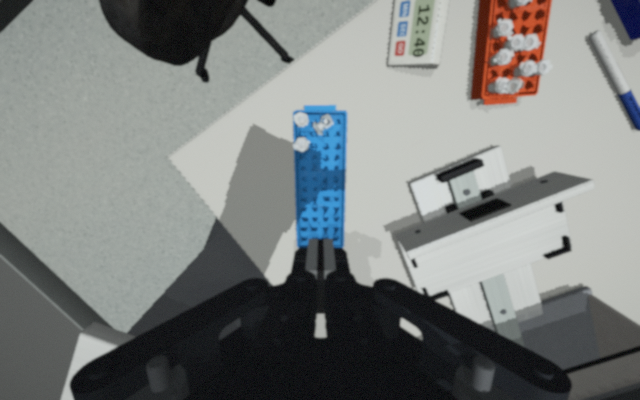

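The rectified view shows the stops at columns 85–236 and rows 57–426. The held view shows the fingers shut above a rack that hasn't moved, so the grip missed: the pads swing back about 7 mm at this opening and closed over the top edge. I'll regrip lower and fix the nest centre from the rectified stops.

```bash
python3 - <<'E'
from h import *
I=cv2.imread("pics/rect.png").max(2); m=(I<85).astype(np.uint8); m[:40]=0;m[440:]=0;m[:,:78]=0;m[:,242:]=0;m[130:355]=0
n,l,st,ce=cv2.connectedComponentsWithStats(m); S=[s for s in st[1:] if s[4]>100]; print([s.tolist() for s in S])
ys,xs=np.where(m); r=cv2.minAreaRect(np.c_[xs,ys].astype(np.float32)); print(r)
pa=np.radians(-129.7); d=np.array([np.cos(pa),np.sin(pa)]); y=np.array([-d[1],d[0]])
s,t=(r[0][0]*.5-80)/1000,(r[0][1]*.5-120)/1000; print("nest",np.array([.552,-.2986])+s*d+t*y,s,t)
g=np.radians(-63.8); G=down(g).as_quat().tolist()
bot.release(); t0=bot.get_t()
bot.servo_line([.535,-.070,.05],rate=.2)
print(bot.servo_line([.535,-.070,-.003],rate=.06,stop_force=6),bot.get_eef_pos()[2])
bot.clamp(40); print("gap",bot.get_finger_gap(),bot.get_gripper_force(),bot.get_eef_pos(),bot.get_ft_force())
if bot.get_finger_gap()>.5:
    bot.servo_line([.535,-.070,.02],rate=.08); print(bot.get_finger_gap(),bot.get_ft_force())
    bot.servo_line([.535,-.070,.14],rate=.15)
print(bot.get_finger_gap(),bot.get_gripper_force(),bot.get_t())
c=snap("wrist"); cv2.imwrite("pics/held2.png",c["img"][:,:,::-1])
E
```

```text
[[84, 55, 42, 64, 988], [196, 56, 39, 60, 662], [86, 371, 36, 54, 344], [199, 371, 35, 54, 390]]
((159.0, 239.5), (369.0, 150.0), 90.0)
nest [ 0.55212703 -0.29805561] -0.0005 -0.00025
False -0.0027105989203899256
gap 0.6937529431670179 42.27944612503052 [ 0.53529616 -0.07005876 -0.00225987] [-1.09726501  0.48195202  5.7625807 ]
0.6984949642660231 [-0.87639279 -0.17735929 -0.65679035]
0.6989819405089146 43.15213322639465 15.0417
```

View pics/held2.png

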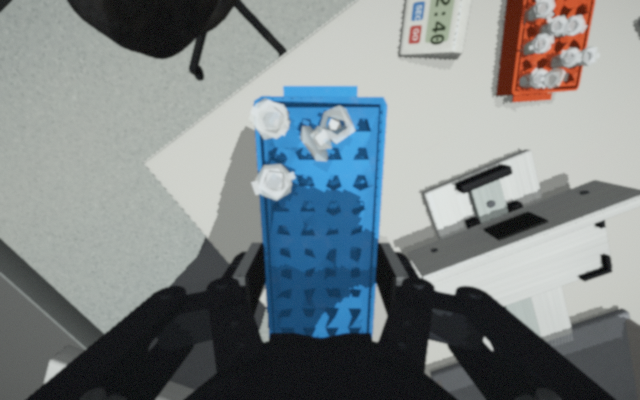

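The rack is gripped now: gap 0.70 is about 59 mm, and it looks level and centred. Next I'll check where it sits in the grip, carry it over and lower it into the nest with a force stop.

```bash
python3 - <<'E'
from h import *
c=snap("wrist"); z=bot.get_eef_pos()[2]; p=np.array(bot.get_eef_pos()); X=R.from_quat(bot.get_eef_rot()).as_matrix()
w=ray(c,[[320,99],[320,87]],z+.0305)-p; print("far edge/tab in tool x,y (mm)",(w@X*1000).round(1).tolist())
pa=np.radians(-129.7); d=np.array([np.cos(pa),np.sin(pa),0]); Q=down(pa).as_quat().tolist()
n=np.array([.5519,-.2983,0])+.001*d; Z=lambda z:(n+[0,0,z]).tolist()
bot.servo_line([.535,-.07,.18],rate=.2)
bot.move_pose(Z(.18),Q); bot.wait(.2)
bot.servo_line(Z(.055),rate=.15); bot.wait(.2); print(bot.get_eef_pos(),n,bot.get_ft_force())
print(bot.servo_line(Z(.0285),rate=.04,stop_force=5),bot.get_eef_pos(),bot.get_ft_force(),bot.get_finger_gap(),bot.get_t())
c=snap("wrist"); s=camera("scene")["img"]
cv2.imwrite("pics/n1.png",np.vstack([cv2.resize(c["img"],(480,300)),cv2.resize(s[120:270,130:370],(480,300))])[:,:,::-1])
E
```

```text
far edge/tab in tool x,y (mm) [[82.5, 0.4, -30.7], [87.5, 0.4, -30.7]]
[ 0.55188389 -0.29940126  0.05596902] [ 0.55126123 -0.2990694   0.        ] [ 0.21116792  0.43475242 -0.66469716]
True [ 0.55085231 -0.29884301  0.0307406 ] [-1.67738103  0.6823963   6.51279019] 0.6927931124158704 18.375
```

View pics/n1.png

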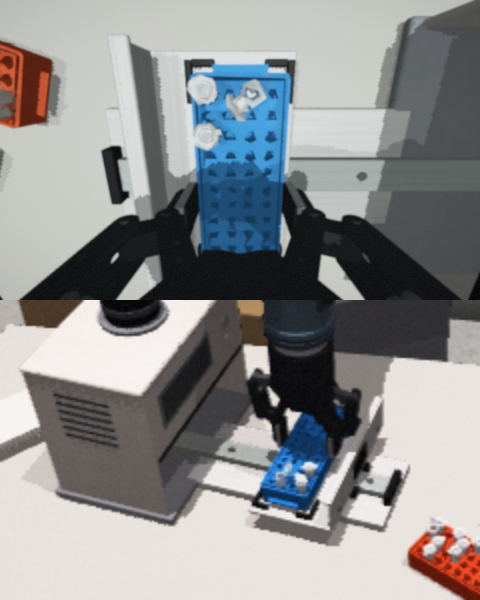

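It stopped at z=0.0307, where 0.0305 means seated on the floor, and the rack lies between the stops. I'll nudge it toward the inner stops so the opening finger clears the rim, then release and retreat.

```bash
python3 - <<'E'
from h import *
pa=np.radians(-129.7); d=np.array([np.cos(pa),np.sin(pa),0])
p=np.array(bot.get_eef_pos())
print(bot.servo_line((p+.0022*d).tolist(),rate=.01,stop_force=6),bot.get_ft_force())
bot.release(); print("after release",bot.get_ft_force(),bot.get_finger_gap())
p=np.array(bot.get_eef_pos())
print(bot.servo_line((p+[0,0,.06]).tolist(),rate=.08,stop_force=8),bot.get_ft_force())
bot.servo_line((p+[0,0,.19]).tolist(),rate=.25)
bot.clamp(20)
Q=down(pa); x=Q.as_matrix()[:,0]; bot.servo_line((p+[0,0,.19]+.04*x).tolist(),rate=.2); bot.wait(.3)
c=snap("wrist"); np.save("w3.npy",c,allow_pickle=True); print(bot.get_t())
y=np.array([-d[1],d[0],0]); s=np.arange(-110,90,.5)/1000; t=np.arange(-130,130,.5)/1000
SS,TT=np.meshgrid(s,t); out=[]
for z in (.040,.078):
    X=np.array([.552,-.2986,z])+SS[...,None]*d+TT[...,None]*y
    P=proj(c,X.reshape(-1,3)).astype(np.float32).reshape(*SS.shape,2)
    out.append(cv2.remap(c["img"],P[...,0],P[...,1],cv2.INTER_LINEAR))
cv2.imwrite("pics/rect3.png",np.hstack(out)[:,:,::-1])
E
```

```text
False [1.50052063 1.62761178 3.1828126 ]
after release [-0.37350206  0.72948169 -0.45443756] 1.0074353299057357
False [-1.48338397  0.70690873 -0.41935014]
22.2583
```

View pics/rect3.png

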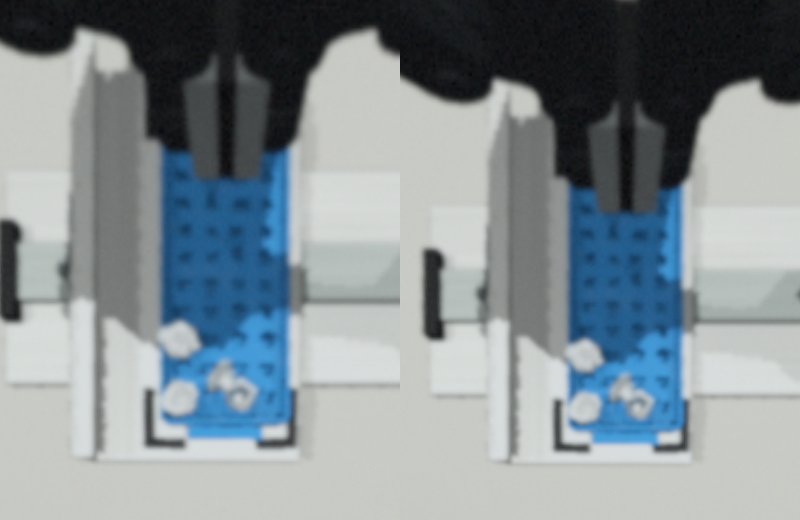

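The rack sits inside the stops with the carriage straight and the nest about 1 mm further in. Now I'll push with shut, tilted fingers on the pad.

```bash
python3 - <<'E'
from h import *
pa=np.radians(-129.7); d=np.array([np.cos(pa),np.sin(pa),0]); t=np.radians(43)
z=d*np.sin(t)-np.array([0,0,np.cos(t)]); x=-(d*np.cos(t)+np.array([0,0,np.sin(t)])); Q=R.from_matrix(np.c_[x,np.cross(z,x),z]).as_quat().tolist()
n=np.array([.552,-.2982,0]); P=lambda k,h:(n+k*d+[0,0,h]).tolist()
K=lambda:float((np.array(bot.get_eef_pos())-n)@d)
bot.move_pose(P(-.11,.20),Q)
bot.servo_line(P(-.11,.057),rate=.2); bot.wait(.2); print(bot.get_eef_pos(),P(-.11,.057),bot.get_ft_force())
print(bot.servo_line(P(-.055,.057),rate=.03,stop_force=1.8),"contact k",K(),bot.get_ft_force(),bot.get_t())
np.save("push.npy",np.array([K(),*Q]))
c=camera("scene")["img"]; cv2.imwrite("pics/p1.png",cv2.resize(c[100:260,120:420],(750,400))[:,:,::-1])
E
```

```text
[ 0.62317454 -0.21366767  0.05845951] [0.6222644599267158, -0.21356604894484155, 0.057] [-0.17859951 -0.16368882 -0.4158902 ]
True contact k -0.057051148067575094 [ 0.99877136 -0.58249221 -0.21229412] 25.8167
```

View pics/p1.png

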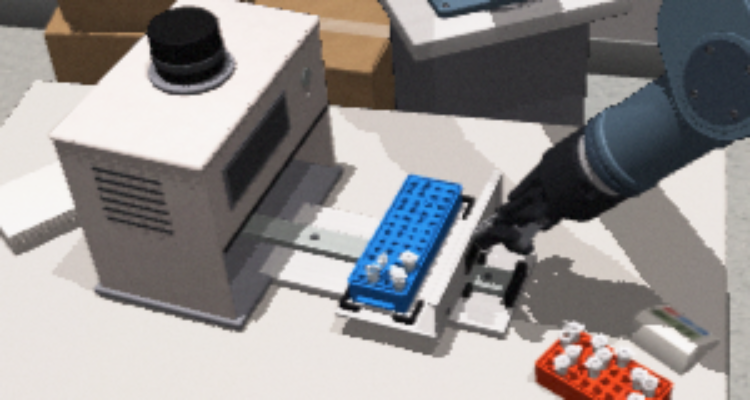

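The tips are on the pad in the middle of the drawer front. Pushing home now with a low force stop.

```bash
python3 - <<'E'
from h import *
pa=np.radians(-129.7); d=np.array([np.cos(pa),np.sin(pa),0])
n=np.array([.552,-.2982,0]); P=lambda k,h:(n+k*d+[0,0,h]).tolist()
K=lambda:float((np.array(bot.get_eef_pos())-n)@d)
for k in (.02,.10,.172):
    s=bot.servo_line(P(k,.057),rate=.05,stop_force=8); print(s,"k",K(),bot.get_eef_pos(),bot.get_ft_force(),bot.get_t())
    if s: break
bot.wait(.3); print(K(),bot.get_ft_force())
c=snap("top"); cv2.imwrite("pics/p2.png",cv2.resize(c["img"][165:325,230:450],(770,560))[:,:,::-1])
E
```

```text
False k 0.020115542564127467 [ 0.53923333 -0.31374537  0.05718616] [0.4422927  1.35719618 0.31901333] 27.55
False k 0.10004242291457105 [ 0.48805603 -0.37513932  0.0569453 ] [ 0.93631128 -0.39713307  0.84763654] 29.3
True k 0.15491868379412696 [ 0.45324383 -0.41756116  0.0564876 ] [0.8571838  1.19528297 0.64679952] 30.3417
0.15487933529115505 [ 0.82939096  0.42866877 -0.16407782]
```

View pics/p2.png

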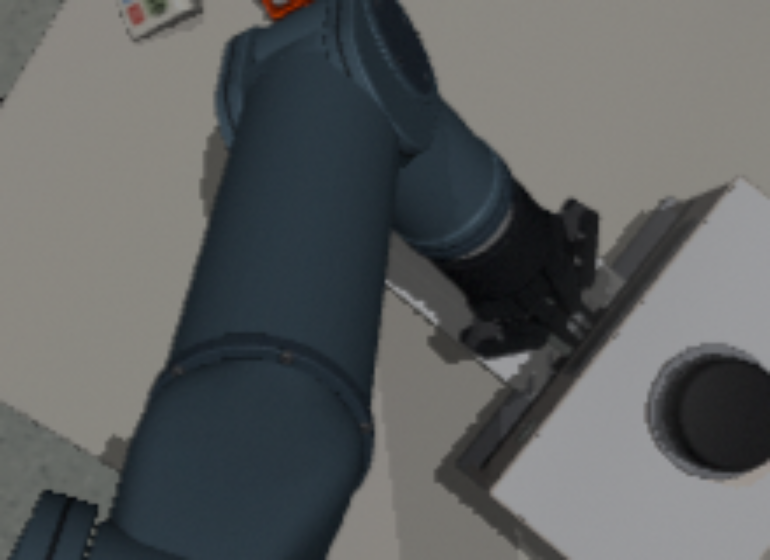

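It stopped firmly at k=0.155 m, close to the expected 0.151. I'll press gently once more to confirm the stop, then back off and look with the arm clear.

```bash
python3 - <<'E'
from h import *
pa=np.radians(-129.7); d=np.array([np.cos(pa),np.sin(pa),0]); y=np.array([-d[1],d[0],0])
n=np.array([.552,-.2982,0]); P=lambda k,h:(n+k*d+[0,0,h]).tolist()
K=lambda:float((np.array(bot.get_eef_pos())-n)@d)
print(bot.servo_line(P(.175,.057),rate=.02,stop_force=6),K(),bot.get_ft_force(),bot.get_wrist_torque())
bot.servo_line(P(.05,.057),rate=.15); bot.servo_line(P(-.02,.20),rate=.25); bot.wait(.3)
c=snap("wrist"); print(bot.get_t())
cv2.imwrite("pics/f_w.png",c["img"][:,:,::-1]); t=snap("top")
cv2.imwrite("pics/f.png",np.vstack([cv2.resize(c["img"],(480,300)),cv2.resize(t["img"][185:305,270:462],(480,300),interpolation=cv2.INTER_CUBIC)])[:,:,::-1])
# predicted positions of the drawer-front top outer corners if home (z=.078, outer face ~k=.152), lip line at k=.145
for nm,cc in (("wrist",c),("top",t)): print(nm,proj(cc,[n+.155*d+s*y+[0,0,.078] for s in(-.1,.1)]).round(0).tolist(),proj(cc,[n+.145*d+s*y+[0,0,.100] for s in(-.119,.119)]).round(0).tolist())
E
```

```text
True 0.15476405926994086 [ 0.62059733  0.70375103 -0.13150067] [ 0.58865794 -0.55049806  0.00155492]
33.0333
wrist [[249.0, 208.0], [391.0, 209.0]] [[231.0, 219.0], [409.0, 219.0]]
top [[376.0, 296.0], [427.0, 232.0]] [[369.0, 301.0], [430.0, 223.0]]
```

View pics/f.png

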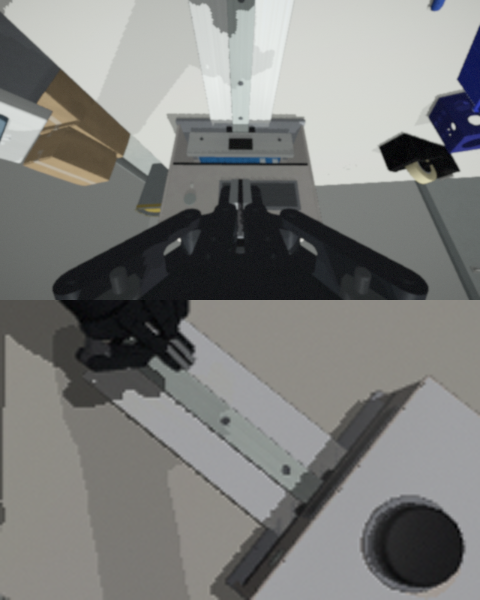

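The drawer front is straight in the slot, about 7–10 mm inside the lip (expected 7), with the rack behind it. The second press met the stop at the same place to within 0.2 mm, so the carriage is home and the arm is clear.

```bash
python3 -c "
from cell import ticket
print(ticket.hand_in())"
```

```text
the job is handed in; nothing more can be done
None
```

The long rack is in the nest, the loaded carriage is home against its stop under the hood, and the job is handed in at about 33 s; the first grip missed without moving the rack, and seating the rack nudged the carriage about 1.5 mm before the push.

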